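# Seat the taper plug in the draw-off cock

## Task

Refit the cock: lift the yellow-handled taper plug out of the wooden block, set it upright in the bore of the cock with its handle in line with the green marks, and then, pressing it down steadily, turn it clockwise to the red marks so that it works its way in until its collar sits fully down on the cock, and let go. Do not force it: never push it with more than about 25 N, and leave the blue-handled plug and the other things where they are.

Things in the scene. Friction and masses are not known exactly. Their poses are not given: they have to be found in the camera images.
- plug: Bronze taper plug with a yellow bar handle, 0.24-0.36 kg. Origin: on its axis at the underside of its collar; z up the axis, x along the bar (either way round is the same). In mm, upward from the origin: collar 54 wide, 4 thick; stem 12 wide to 14; bar 14 to 38 up, 52 long (x), 14 thick (y). Downward: taper 27 wide at the collar, 8 degrees a side, 35 long.
- plug_grip (a point): Centre of the yellow handle bar, 26 mm above the plug's origin on its axis; same axes as the plug.
- old_plug: A worn plug of the same shape, size and frame with a blue handle, in the other hole of the block; stays where it is.
- block: Fixed wooden block 90 x 210 x 50 mm (x, y, z), origin at the centre of its underside. Two through holes 32 mm wide lie 60 mm either side of its centre along y; a plug hangs loosely in each, collar on the block's top, so it lifts straight out. Which plug is in which hole varies.
- foot: Foot plate of the bronze cock, fixed to the table, 150 x 120 x 8 mm; origin at its centre on the table, z up, x along the cock's pipe. The octagonal body on it is 80 mm wide with a flat top 70 mm up. Pipe stubs reach 103 mm to either side along x, up to 60 mm high. Two GREEN marks on the top, 27 to 39 mm out from the bore's centre, lie on the x line at both sides of the bore.
- cock (a joint): How far the cock is pressed straight down on its sprung seat, m: 0 at rest; it starts to yield at 4 N (the plug's own 3 N included), then sinks 1 mm for each 4 N and springs back. Its top face, bore and marks go down with it. At most 12 mm.
- bore (a point): Centre of the bore in the cock's top face (70 mm up), axes as the foot. Opening 40 mm wide; 3 mm down begins the taper hole of six copper shoes, radius 13 mm reckoned at the top face, 8 degrees a side, 39 mm deep. The shoes are sprung: the plug, laid in, stops with its origin 3 to 5 mm above this point; at home its collar lies on the top face, origin at this point.
- red_marks: Frame at the foot's centre, z up, x along the line through the two RED marks on its top face (27 to 39 mm out): the foot's frame turned 60 degrees clockwise seen from above. Taper friction 0.48 (15 percent either way): pushed straight at 20 N the plug sticks 1 to 3 mm short of home; turned under a push of 16 to 22 N it sinks home. Turning takes up to 0.6 N m.
- core0: Bystander: a coated sand core, black stepped body on a tan plate 92 mm across, 78 mm tall; origin under its middle.
- core1: Bystander: a second core, the same.
- tin: Bystander: grey tin, 72 mm across, 85 mm tall; origin under its middle.
- screwdriver: Bystander: screwdriver with a red handle, lying on the table.
- spanner: Bystander: steel spanner, lying on the table.
- brush: Bystander: flat brush, lying on the table.
- gasket: Bystander: tan ring, 80 mm across, 10 mm thick, lying flat.
Not all that is in view belongs to the job. Leave any pink look-alike of the plug alone. Leave any white look-alike of the foot alone.

How it is judged:
By the outcome, as a careful person would: the job done as asked, in the order asked, and still so for the second after the job is handed in, with the robot touching nothing.
It also fails if it takes over 61 s, if anything falls off the work surface, if the arm or the gripper's body presses on something with over 40 N, if the wrist force passes 120 N, or if a joint passes its speed limit or range.

## Robot

A 6-joint arm with a two-finger parallel gripper is mounted at the origin on the work surface. World frame = base frame: x ahead of the robot, y to its left, z up, the work surface at z = 0. Lengths are in mm, angles in rad, forces in N, time in s.
With the tool pointing down it reaches from about 350 to 975 mm from the base axis. Payload 7.1 kg.
Tool frame: the origin (TCP) lies at the very end of the fingers, on their centre line; the grasp point (between the pads) lies 19 mm behind it; z points along the fingers, y is the direction in which the jaws open and shut (so a half turn about z gives the same grasp; the last joint's range is limited). The gripper opens to 88 mm and grips with 3 to 60 N. Pads are 20 mm wide; open, the fingers measure 115 mm over their backs; the gripper's body (75 mm by 178 mm) begins 61 mm behind the grasp point.
Start: joints at [1.21, 0.423, 1.63, -0, 1.089, -0.019], TCP at [209.458, 588.84, 222.675] pointing down, gripper open.
Joint ranges: [-3, 3], [-0.9, 2.11], [0.09, 2.58], [-1.31, 4.45], [0.11, 2.69], [-2.54, 2.54]. Speed limits (rad/s): [2.39, 2.39, 3.01, 3.14, 3.14, 3.14].

## Interface

Orientations are given as a rotation vector (axis times angle).
In Python, from workcell import readout, imaging, close_job gives the robot as it stands.
- The arm moves only by the tool carry_out, never from a script. Its argument "rows" is a list of rows, each a list of 3 entries, a list of its own where there are three numbers: the shift along the tool's x, y, z in m, then the turn, a rotation vector about the tool's x, y, z in rad, then the closure, from 0 (fully open) to 1 (shut). In form: [[[dx, dy, dz], [wx, wy, wz], hand], ...]. A call has 1 to 12 rows; each row shifts and turns the commanded pose from where the row before left it, along the tool's axes as they then stand; what a row does not reach is not made up. A row lasts 1/12 s, in which the tool goes at most 41.7 mm and 7.16 degrees, less where a joint would pass 70% of its speed; a pose out of reach is approached as far as the arm can. A call with a gripper value outside its range is refused whole. The fingers move at their own pace and stop on an object; the grip force is fixed at half the most. Time passes only in rows, so rows that do not move let the fingers close. It gives the time, the measured TCP pose, the force and the opening at its end, in the units of the state.
- readout.get_obs(): the state, without advancing time (a new reading comes with each control period).
- imaging.get_image(name): name is "scene" or "top" or "wrist"; returns the picture (420x560x3 uint8, red, green, blue); there is no depth.
- imaging.camera_params(name): a dict with "fx", "fy", "cx", "cy" (pixels), "rvec" (rotation vector, rad) and "tvec" (3), from world to camera coordinates, as OpenCV has them; the wrist camera has in their place "T_tool_cam" (4x4, takes a point from camera to tool coordinates, whose origin is the TCP and whose axes are the flange's). Camera axes: x right, y down, z forward; pixel columns grow to the right and rows downward; lengths in mm; the calibration is good to about 2 mm. A picture is of the moment at which its call begins: read the wrist's pose just before it. camera_params takes no time and is no camera call.
- close_job(): hands the job in, once; it reports no verdict.
The state is a dict: "t": time; "qpos": joint angles; "qvel": joint speeds; "joint_torque": joint torques, N m; "ee_pos": TCP position; "orientation": TCP orientation; "ft_force": force on the tool from outside, world axes, zero at the start; "moment": the same for the moment, N m; "width": finger opening in mm.
Only numpy, scipy, OpenCV 4.12 (cv2) and the standard library are available. Lean on these libraries where they do the work, as an engineer would, in place of code of your own. Each camera call takes 0.05 s, during which the arm holds its last target.

## Working session

There is one attempt and no reset: what is moved stays moved. The work goes in short steps, Python scripts to look and compute and a tool call to move; the robot and the scene stay as the last step left them, time stands still between calls to the robot, and variables do not carry over. Pictures are saved under pics/ and viewed, and the job is handed in when it is done.

Besides the shell and the picture viewer there is one more tool, called as name(argument=value, ...) on one line, values as JSON. carry_out: Moves the arm, as the interface text tells. Its arguments: {"type":"object","properties":{"rows":{"type":"array","items":{"type":"array"}}},"required":["rows"]}

```bash
mkdir -p pics; ls; python3 - <<'E'
from workcell import readout, imaging
import cv2
print(readout.get_obs())
for n in ["scene","top","wrist"]:
    p=imaging.camera_params(n);print(n,p)
    im=imaging.get_image(n);cv2.imwrite(f"pics/{n}0.png",im[:,:,::-1])
E
```

```text
pics
{'t': 0.0, 'qpos': array([ 1.20999354e+00,  4.23856404e-01,  1.63065161e+00,  7.33067733e-06,
        1.08862271e+00, -1.89977247e-02]), 'qvel': array([-0.00032899, -0.00011249,  0.00032294, -0.00064886, -0.0007485 ,
       -0.0014286 ]), 'joint_torque': array([ 1.99055248e-03, -5.44622612e+01, -2.73669845e+01,  6.46641897e-02,
        2.26884498e-02, -9.39722531e-05]), 'ee_pos': array([209.27283343, 588.34440874, 221.90707245]), 'orientation': array([-5.34250973e-01, -3.09553074e+00,  2.37040652e-03]), 'ft_force': array([-0.6797947 ,  1.09183069, -0.58896397]), 'moment': array([0.03562972, 0.03061067, 0.00965143]), 'width': 87.97534713035354}
scene {'fx': 530.4287547595725, 'fy': 530.4287547595725, 'cx': 288.22202347605497, 'cy': 201.93493161205186, 'rvec': array([ 2.24500635,  0.5648758 , -0.25079216]), 'tvec': array([-473.96528498, -128.45669493, 1584.37249024])}
top {'fx': 444.53942706027607, 'fy': 444.53942706027607, 'cx': 280.17778716519314, 'cy': 206.13690976603232, 'rvec': array([ 2.16583004, -2.20264624,  0.05400962]), 'tvec': array([  -1.47597188,  550.56386508, 1393.56668595])}
wrist {'fx': 306.67534109714484, 'fy': 306.67534109714484, 'cx': 274.0626733461577, 'cy': 205.16911053387386, 'T_tool_cam': array([[ 4.82866794e-04, -9.52949828e-01, -3.03127684e-01,
         8.41401331e+01],
       [ 9.99999707e-01,  6.40459465e-04, -4.20479852e-04,
         2.65531085e-01],
       [ 5.94837197e-04, -3.03127392e-01,  9.52949857e-01,
        -1.61477006e+02],
       [ 0.00000000e+00,  0.00000000e+00,  0.00000000e+00,
         1.00000000e+00]])}
```

View pics/scene0.png

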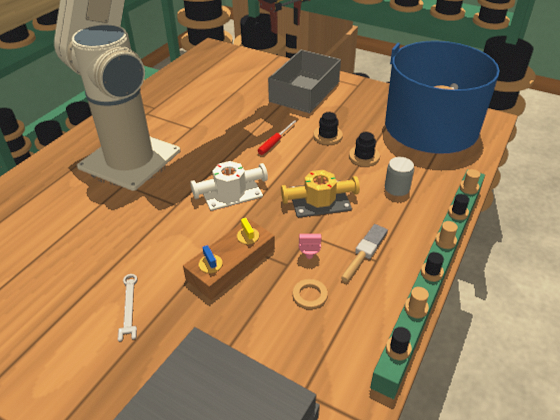

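View pics/top0.png

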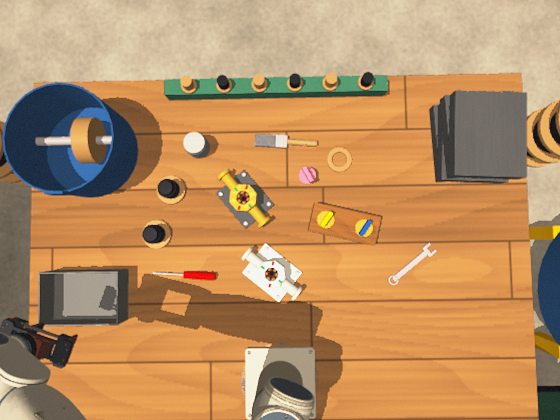

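View pics/wrist0.png

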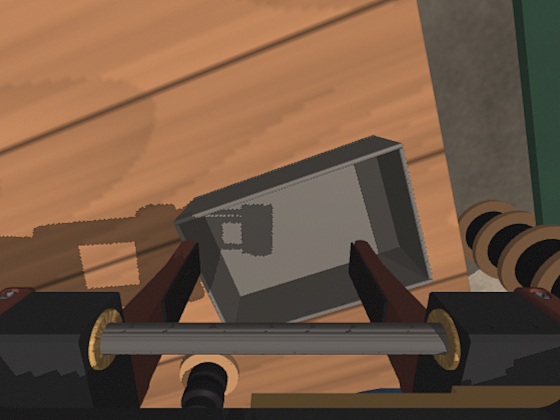

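Top view: candidates for the plug are yellow bar (326,219), blue bar (364,228) and pink look-alike (307,175). Candidates for the cock are bronze on a dark foot (244,198) and white look-alike (272,273). I choose the yellow bar and the bronze cock, and check both in a close crop.

```bash
cat > h.py <<'E'
import numpy as np, cv2
from scipy.spatial.transform import Rotation as R
from workcell import readout, imaging
def cam(n,T=None):
    p=imaging.camera_params(n);K=np.array([[p['fx'],0,p['cx']],[0,p['fy'],p['cy']],[0,0,1]])
    if n=='wrist':
        M=T@p['T_tool_cam'];return K,M[:3,:3],M[:3,3]
    Rm=R.from_rotvec(p['rvec']).as_matrix();return K,Rm.T,-Rm.T@p['tvec']
def ray(c,uv,z):
    K,Rm,o=c;d=Rm@np.linalg.inv(K)@np.array([uv[0],uv[1],1.]);return o+d*(z-o[2])/d[2]
def proj(c,P):
    K,Rm,o=c;q=K@(Rm.T@(np.array(P)-o));return q[:2]/q[2]
def tool():
    o=readout.get_obs();T=np.eye(4);T[:3,:3]=R.from_rotvec(o['orientation']).as_matrix();T[:3,3]=o['ee_pos'];return T,o
E
python3 - <<'E'
import cv2,numpy as np
a=cv2.imread('pics/top0.png');b=cv2.imread('pics/scene0.png')
c1=cv2.resize(a[160:250,200:390],None,fx=4,fy=4,interpolation=cv2.INTER_CUBIC)
c2=cv2.resize(b[160:300,180:370],None,fx=4,fy=4,interpolation=cv2.INTER_CUBIC)
cv2.imwrite('pics/c1.png',c1);cv2.imwrite('pics/c2.png',c2)
E
```

```text
(no output)
```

View pics/c1.png

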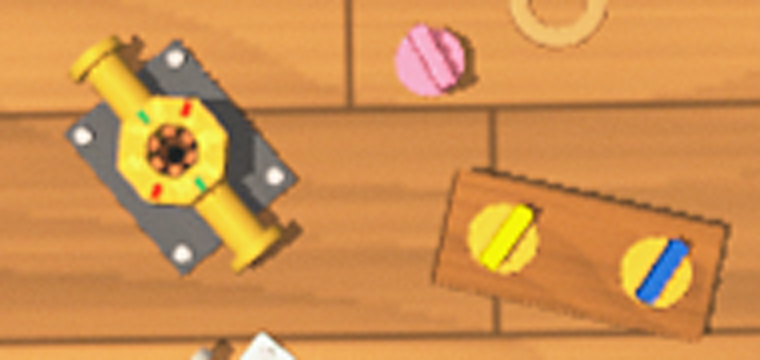

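View pics/c2.png

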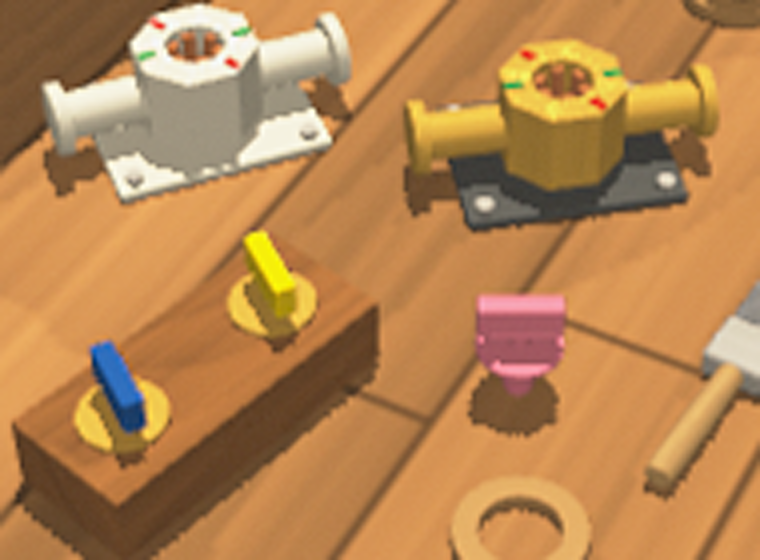

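The crop confirms the yellow bar at top (327,219) in the block and the bronze cock at (244,198), with green marks along the pipe and red marks across it. Now I measure.

```bash
cat > m.py <<'E'
from h import *
def comps(m,lo=3):
    n,l,s,c=cv2.connectedComponentsWithStats(m.astype(np.uint8));return [(s[i,4],c[i],l==i) for i in range(1,n) if s[i,4]>=lo]
E
python3 - <<'E'
from m import *
for n,box in (('top',(210,170,290,240)),('scene',(270,160,370,215))):
    c=cam(n);im=cv2.imread(f'pics/{n}0.png');x0,y0,x1,y1=box
    hsv=cv2.cvtColor(im,cv2.COLOR_BGR2HSV).astype(int);H,S,V=hsv[...,0],hsv[...,1],hsv[...,2]
    B=np.zeros(H.shape,bool);B[y0:y1,x0:x1]=1
    for nm,mk in (('green',(H>40)&(H<90)&(S>80)&B),('red',((H<5)|(H>174))&(S>150)&(V>150)&B)):
        for a,ct,_ in comps(mk,2): print(n,nm,a,ct,ray(c,ct,70))
    B[:]=0
    if n=='top':B[200:245,305:385]=1
    else:B[215:280,180:280]=1
    for nm,mk in (('bar',(H>=28)&(H<35)&(S>170)&B),('blue',(H>95)&(H<125)&(S>120)&B)):
        for a,ct,m in comps(mk,8):
            ys,xs=np.nonzero(m);r=cv2.minAreaRect(np.c_[xs,ys].astype(np.float32));bp=cv2.boxPoints(r)
            print(n,nm,a,ct,ray(c,ct,88),ray(c,ct,76),'\n',np.array([ray(c,q,88)[:2] for q in bp]).round(1).tolist())
E
```

```text
top green 5 [235.2 188.8] [602.78278393 125.57651643  70.        ]
top green 6 [249.5 205.5] [550.75145455  82.34683675  70.        ]
top red 2 [246.  186.5] [609.27343611  92.36769241  70.        ]
top bar 79 [326.32911392 218.65822785] [ 506.01088909 -149.56262834   88.        ] [ 506.39150373 -150.66259265   76.        ] 
 [[489.6, -128.8], [531.1, -159.8], [523.0, -170.7], [481.5, -139.7]]
top blue 77 [364.97402597 227.20779221] [ 478.43968518 -264.62547752   88.        ] [ 478.57276503 -266.75847825   76.        ] 
 [[461.3, -244.8], [502.9, -272.7], [495.3, -284.1], [453.7, -256.2]]
scene green 5 [332.6 177.8] [603.58144042 126.70621171  70.        ]
scene green 5 [307.8 180.8] [551.18545476  84.32429282  70.        ]
scene red 3 [329.         185.33333333] [608.27787483  93.97641181  70.        ]
scene bar 73 [246.90410959 224.80821918] [ 507.10129907 -148.67330777   88.        ] [ 500.13296908 -138.48754095   76.        ] 
 [[484.6, -139.2], [488.5, -128.1], [529.2, -158.2], [525.3, -168.8]]
scene blue 146 [209.02054795 255.94520548] [ 484.82223861 -272.70127909   88.        ] [ 477.54827605 -264.21697488   76.        ] 
 [[454.5, -259.6], [461.1, -245.5], [514.7, -284.8], [508.1, -298.2]]
```

carry_out(rows=[[[-0.0264,-0.0298,0.002],[0,0,0],0],[[-0.0264,-0.0298,0.002],[0,0,0],0],[[-0.0264,-0.0298,0.002],[0,0,0],0],[[-0.0264,-0.0298,0.002],[0,0,0],0],[[-0.0264,-0.0298,0.002],[0,0,0],0],[[-0.0264,-0.0298,0.002],[0,0,0],0],[[-0.0264,-0.0298,0.002],[0,0,0],0],[[-0.0264,-0.0298,0.002],[0,0,0],0],[[-0.0264,-0.0298,0.002],[0,0,0],0],[[-0.0264,-0.0298,0.002],[0,0,0],0]])

```text
t: 0.98
ee_pos: [358.4, 217.8, 202.6]
orientation: [0.534, 3.096, 0.0]
ft_force: [0.7, 0.7, 0.2]
width: 87.9
```

carry_out(rows=[[[-0.0264,-0.0298,0.002],[0,0,0],0],[[-0.0264,-0.0298,0.002],[0,0,0],0],[[-0.0264,-0.0298,0.002],[0,0,0],0],[[-0.0264,-0.0298,0.002],[0,0,0],0],[[-0.0264,-0.0298,0.002],[0,0,0],0],[[-0.0264,-0.0298,0.002],[0,0,0],0],[[-0.0264,-0.0298,0.002],[0,0,0],0],[[-0.0264,-0.0298,0.002],[0,0,0],0],[[-0.0264,-0.0298,0.002],[0,0,0],0],[[-0.0264,-0.0298,0.002],[0,0,0],0]])

```text
t: 1.82
ee_pos: [507.3, -151.8, 182.5]
orientation: [-0.535, -3.095, -0.0]
ft_force: [1.5, 0.1, -0.3]
width: 88.0
```

carry_out(rows=[[[0,0,0],[0,0,0.099],0],[[0,0,0],[0,0,0.099],0],[[0,0,0],[0,0,0.099],0],[[0,0,0],[0,0,0],0],[[0,0,0],[0,0,0],0],[[0,0,0],[0,0,0],0]])

```text
t: 2.32
ee_pos: [507.1, -149.5, 182.6]
orientation: [-0.982, -2.984, 0.0]
ft_force: [0.5, -0.0, -0.6]
width: 87.8
```

```bash
cat > look.py <<'E'
import sys
from m import *
T,o=tool();im=imaging.get_image('wrist')[:,:,::-1].copy()
np.savez(f'pics/{sys.argv[1]}.npz',T=T);cv2.imwrite(f'pics/{sys.argv[1]}.png',im)
print(o['t'],o['ee_pos'],o['orientation'],o['qpos'].round(3),o['ft_force'].round(2),o['width'])
print('psi',np.degrees(np.arctan2(T[1,1],T[0,1])),'tilt',T[:3,2])
E
python3 look.py w1
```

```text
2.3167 [ 507.05950568 -149.48845835  182.62891356] [-9.81693772e-01 -2.98409042e+00  3.97513168e-05] [-0.309  0.336  1.874 -0.     0.931 -1.244] [ 0.51 -0.01 -0.55] 87.77339195683156
psi 53.58008326652074 tilt [-1.72113354e-04  2.99789760e-05 -9.99999985e-01]
```

View pics/w1.png

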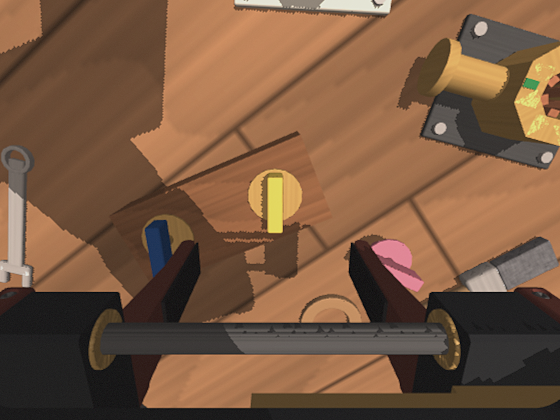

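The yellow bar at (275,205) lies straight and centred between the open fingers; the blue plug at (160,245) is well clear.

```bash
cat > bar.py <<'E'
import sys
from m import *
n=sys.argv[1];z=float(sys.argv[2]);im=cv2.imread(f'pics/{n}.png');c=cam('wrist',np.load(f'pics/{n}.npz')['T'])
hsv=cv2.cvtColor(im,cv2.COLOR_BGR2HSV).astype(int);H,S,V=hsv[...,0],hsv[...,1],hsv[...,2]
B=np.zeros(H.shape,bool);B[150:260,220:330]=1
for a,ct,m in comps((H>=25)&(H<35)&(S>130)&(V>190)&B,60):
    ys,xs=np.nonzero(m);r=cv2.minAreaRect(np.c_[xs,ys].astype(np.float32))
    P=np.array([ray(c,q,z)[:2] for q in cv2.boxPoints(r)])
    e=[P[1]-P[0],P[2]-P[1]];L=[np.linalg.norm(q) for q in e];d=e[int(np.argmax(L))]
    print(a,ct,r,P.mean(0).round(1),np.round(L,1),np.degrees(np.arctan2(d[1],d[0])))
E
python3 bar.py w1 88
```

```text
701 [274.9914408  204.46219686] ((275.0, 204.5), (53.0, 12.0), 90.0) [ 505.4 -147.2] [10.2 48.7] -35.999347722478845
```

carry_out(rows=[[[0.0015,0.0004,0.02],[0,0,0],0],[[0,0,0.02],[0,0,0],0],[[0,0,0.02],[0,0,0],0],[[0,0,0.02],[0,0,0],0],[[0,0,0.015],[0,0,0],0],[[0,0,0.01],[0,0,0],0],[[0,0,0.01],[0,0,0],0],[[0,0,0.008],[0,0,0],0],[[0,0,0],[0,0,0],0],[[0,0,0],[0,0,0],0]])

```text
t: 3.2
ee_pos: [506.2, -148.4, 59.7]
orientation: [-0.986, -2.983, -0.0]
ft_force: [0.3, 0.1, 0.8]
width: 87.7
```

```bash
python3 look.py w2
```

```text
3.2 [ 506.24428542 -148.41961991   59.67700449] [-9.85920301e-01 -2.98266146e+00 -1.50819576e-05] [-0.308  0.534  1.936  0.     0.672 -1.24 ] [0.33 0.09 0.82] 87.66794391962318
psi 53.417339966845226 tilt [-1.92859636e-04  7.38629403e-05 -9.99999979e-01]
```

View pics/w2.png

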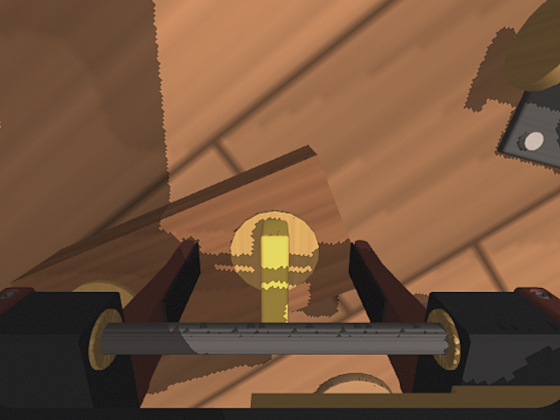

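Bar end at (274,236), collar around (274,252); the bar stands midway between the fingers. I check the offset along the bar while closing.

```bash
python3 - <<'E'
from h import *
T=np.load('pics/w2.npz')['T'];c=cam('wrist',T);Ti=np.linalg.inv(T)
for uv,z in (((274,235.5),88),((274,211),54),((230,251),54),((319,251),54)):
    print(uv,(Ti@np.r_[ray(c,uv,z),1])[:3].round(1))
E
```

```text
(274, 235.5) [ 26.8   0.  -28.3]
(274, 211) [27.5  0.   5.7]
(230, 251) [  2.1 -26.4   5.7]
(319, 251) [ 2.1 27.1  5.7]
```

carry_out(rows=[[[0,0,0],[0,0,0],1],[[0,0,0],[0,0,0],1],[[0,0,0],[0,0,0],1],[[0,0,0],[0,0,0],1],[[0,0,0],[0,0,0],1],[[0,0,0],[0,0,0],1],[[0,0,0],[0,0,0],1],[[0,0,0],[0,0,0],1]])

```text
t: 3.92
ee_pos: [506.2, -148.5, 59.7]
orientation: [-0.986, -2.983, 0.0]
ft_force: [-0.3, 0.2, 0.5]
width: 37.9
```

carry_out(rows=[[[0,0,0],[0,0,0],1],[[0,0,0],[0,0,0],1],[[0,0,0],[0,0,0],1],[[0,0,0],[0,0,0],1],[[0,0,0],[0,0,0],1],[[0,0,0],[0,0,0],1]])

```text
t: 4.42
ee_pos: [506.2, -148.4, 59.7]
orientation: [-0.987, -2.983, -0.0]
ft_force: [0.2, -0.5, -0.4]
width: 14.1
```

carry_out(rows=[[[0,0,-0.005],[0,0,0],1],[[0,0,-0.01],[0,0,0],1],[[0,0,-0.015],[0,0,0],1],[[0,0,-0.02],[0,0,0],1],[[0,0,-0.02],[0,0,0],1],[[0,0,-0.02],[0,0,0],1],[[0,0,-0.01],[0,0,0],1],[[0,0,0],[0,0,0],1],[[0,0,0],[0,0,0],1]])

```text
t: 5.17
ee_pos: [506.2, -148.5, 160.0]
orientation: [0.986, 2.982, 0.0]
ft_force: [-0.2, -0.8, -4.2]
width: 14.4
```

```bash
python3 look.py w3
```

```text
5.1667 [ 506.19442696 -148.45280664  160.00235917] [9.86123523e-01 2.98177753e+00 6.34724811e-06] [-0.308  0.367  1.893 -0.     0.88  -1.24 ] [-0.19 -0.81 -4.16] 14.399930072077385
psi 53.400185341962974 tilt [ 9.33373072e-04 -3.04424673e-04 -9.99999518e-01]
```

View pics/w3.png

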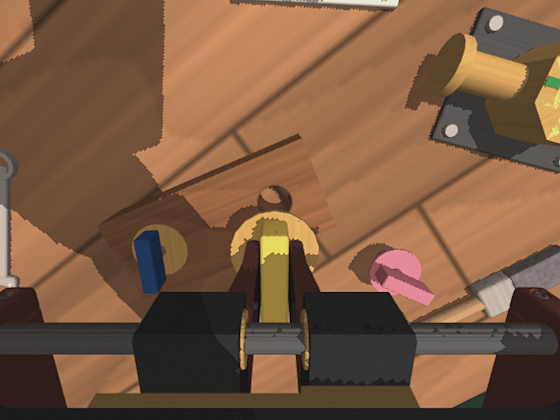

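Held firmly (14.4 mm wide), with the same view of bar and collar as before closing, so it is upright; the hole at (275,200) is empty. Next is a stand-off beside the cock.

carry_out(rows=[[[0.0077,0.0313,0],[0,0,0],1],[[0.0077,0.0313,0],[0,0,0],1],[[0.0077,0.0313,0],[0,0,0],1],[[0.0077,0.0313,0],[0,0,0],1],[[0.0077,0.0313,0],[0,0,0],1],[[0.0077,0.0313,0],[0,0,0],1],[[0.0077,0.0313,0],[0,0,0],1],[[0.0077,0.0313,0],[0,0,0],1],[[0.0077,0.0313,0],[0,0,0],1],[[0.0077,0.0313,0],[0,0,0],1]])

```text
t: 6.05
ee_pos: [630.2, 150.1, 157.5]
orientation: [-0.985, -2.98, 0.003]
ft_force: [1.2, -0.6, -5.0]
width: 13.8
```

carry_out(rows=[[[0,0,0],[0,0,-0.12],1],[[0,0,0],[0,0,-0.12],1],[[0,0,0],[0,0,-0.12],1],[[0,0,0],[0,0,-0.12],1],[[0,0,0],[0,0,-0.12],1],[[0,0,0],[0,0,-0.12],1],[[0,0,0],[0,0,-0.12],1],[[0,0,0],[0,0,-0.12],1],[[0,0,0],[0,0,-0.12],1],[[0,0,0],[0,0,-0.12],1],[[0,0,0],[0,0,-0.12],1]])

```text
t: 6.97
ee_pos: [629.8, 148.5, 157.3]
orientation: [1.057, -2.955, -0.001]
ft_force: [-1.2, 0.3, -3.5]
width: 13.3
```

carry_out(rows=[[[0,0,0],[0,0,0],1],[[0,0,0],[0,0,0],1]])

```text
t: 7.13
ee_pos: [630.1, 148.6, 158.0]
orientation: [1.043, -2.96, -0.001]
ft_force: [0.4, 0.0, -4.7]
width: 14.1
```

```bash
python3 look.py w4
```

```text
7.1333 [630.09656532 148.56572715 157.99064502] [ 1.04327918e+00 -2.96040893e+00 -5.62646459e-04] [ 0.213  0.53   1.62   0.     0.994 -2.035] [ 0.4   0.   -4.68] 14.137524150630359
psi 128.8258973855232 tilt [-2.69484244e-03 -5.69577467e-04 -9.99996207e-01]
```

View pics/w4.png

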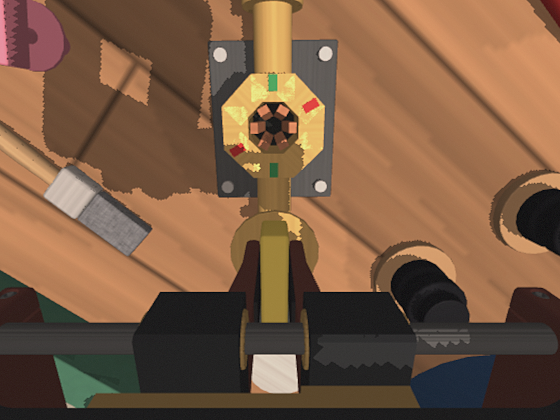

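Cock in full view: bore at about (274,126), green marks (273,83) and (274,170), red marks (311,105) and (237,150).

```bash
python3 - <<'E'
from m import *
T=np.load('pics/w4.npz')['T'];c=cam('wrist',T);Ti=np.linalg.inv(T);im=cv2.imread('pics/w4.png')
hsv=cv2.cvtColor(im,cv2.COLOR_BGR2HSV).astype(int);H,S,V=hsv[...,0],hsv[...,1],hsv[...,2]
B=np.zeros(H.shape,bool);B[65:185,215:335]=1
for nm,mk in (('green',(H>50)&(H<95)&(S>110)&B),('red',((H<4)|(H>174))&(S>150)&B)):
    P=[]
    for a,ct,_ in comps(mk,25):
        w=ray(c,ct,70);P.append(w);print(nm,a,ct.round(1),w.round(1),(Ti@np.r_[w,1])[:3].round(1))
    if len(P)==2:
        d=P[1]-P[0];print(' mid',(P[0]+P[1])/2,'len',np.linalg.norm(d),'ang',np.degrees(np.arctan2(d[1],d[0])))
E
```

```text
green 125 [272.4  82.3] [550.8  83.8  70. ] [102.1  -0.8  88.2]
green 98 [273.1 169.6] [602.7 126.1  70. ] [35.2 -0.4 88.1]
 mid [576.76373106 104.97359315  70.        ] len 66.92839578203485 ang 39.19335399525075
red 126 [310.2 105. ] [545.2 116.8  70. ] [85.8 28.4 88.2]
red 113 [237.1 149.3] [608.   93.1  70. ] [ 51.7 -29.5  88.1]
 mid [576.61269093 104.9604948   70.        ] len 67.13615921454148 ang -20.657508182176436
```

carry_out(rows=[[[0.02,0,0],[0,0,-0.0065],1],[[0.02,0,0],[0,0,0],1],[[0.02,0,0],[0,0,0],1],[[0.008,-0.0008,0],[0,0,0],1],[[0,0,0.01],[0,0,0],1],[[0,0,0.015],[0,0,0],1],[[0,0,0.015],[0,0,0],1],[[0,0,0.01],[0,0,0],1],[[0,0,0.005],[0,0,0],1],[[0,0,0],[0,0,0],1],[[0,0,0],[0,0,0],1]])

```text
t: 8.1
ee_pos: [579.2, 105.3, 104.5]
orientation: [1.059, -2.958, -0.0]
ft_force: [-0.6, -0.8, -4.8]
width: 13.8
```

```bash
python3 look.py w5; python3 -c "
import cv2;from workcell import imaging
im=imaging.get_image('scene')[:,:,::-1];cv2.imwrite('pics/s5.png',cv2.resize(im[130:230,240:400],None,fx=4,fy=4,interpolation=2))"
```

```text
8.1 [579.23366906 105.30951788 104.46148847] [ 1.05875069e+00 -2.95765771e+00 -6.40862819e-05] [ 0.16   0.528  1.785  0.     0.829 -2.099] [-0.61 -0.85 -4.78] 13.841426020786313
psi 129.39161712706218 tilt [-1.50447398e-04 -1.05197175e-05 -9.99999989e-01]
```

View pics/w5.png

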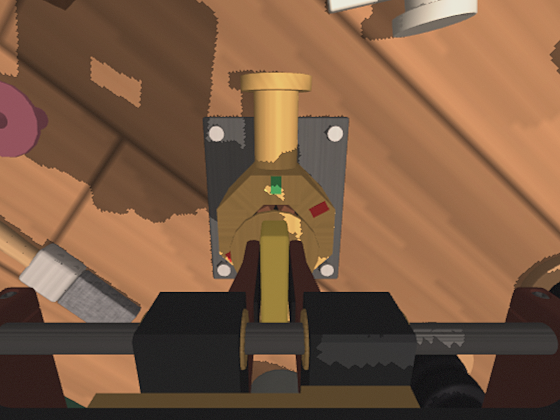

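View pics/s5.png

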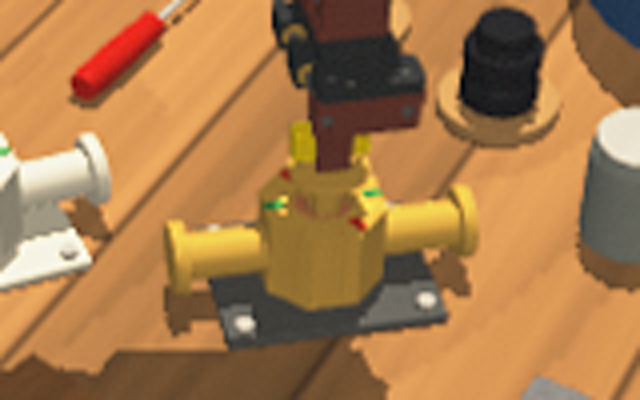

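```bash
python3 - <<'E'
from m import *
T=np.load('pics/w5.npz')['T'];c=cam('wrist',T);Ti=np.linalg.inv(T);im=cv2.imread('pics/w5.png')
hsv=cv2.cvtColor(im,cv2.COLOR_BGR2HSV).astype(int);H,S,V=hsv[...,0],hsv[...,1],hsv[...,2]
B=np.zeros(H.shape,bool);B[165:290,205:345]=1
for nm,mk in (('green',(H>50)&(H<95)&(S>110)&B),('red',((H<4)|(H>174))&(S>150)&B)):
    for a,ct,m in comps(mk,10):
        ys,xs=np.nonzero(m)
        w=ray(c,ct,70);print(nm,a,ct.round(1),xs.min(),xs.max(),ys.min(),ys.max(),w.round(1),(Ti@np.r_[w,1])[:3].round(1))
T,o=tool();print(o['ee_pos'],T[:3,0])
bore=np.array([576.7,105,70,1]);print(np.linalg.inv(T)@bore)
E
```

```text
green 161 [275.5 184.6] 271 280 177 193 [550.8  83.7  70. ] [35.7  1.4 34.5]
red 156 [318.7 208.8] 310 328 202 216 [545.2 116.8  70. ] [19.  30.5 34.5]
red 23 [228.4 255.9] 226 230 252 261 [611.9  91.   70. ] [-16.2 -31.8  34.5]
[579.59481551 105.26878351 105.26571857] [-0.77277443 -0.63467984 -0.00108651]
[ 2.44594756  1.65247145 35.2620162   1.        ]
```

carry_out(rows=[[[0.0017,0.0013,0],[0,0,0],1],[[0,0,0.004],[0,0,0],1],[[0,0,0.004],[0,0,0],1],[[0,0,0.003],[0,0,0],1],[[0,0,0],[0,0,0],1],[[0,0,0],[0,0,0],1]])

```text
t: 8.7
ee_pos: [576.5, 105.0, 93.3]
orientation: [1.059, -2.957, -0.0]
ft_force: [-0.1, 0.1, -3.8]
width: 13.7
```

carry_out(rows=[[[0,0,0],[0,0,0],1]])

```text
t: 8.78
ee_pos: [576.8, 105.0, 93.6]
orientation: [1.059, -2.958, 0.0]
ft_force: [0.1, 1.0, -4.5]
width: 13.8
```

carry_out(rows=[[[0,0,0],[0,0,0],1]])

```text
t: 8.87
ee_pos: [576.9, 105.0, 93.8]
orientation: [-1.059, 2.957, -0.0]
ft_force: [0.5, 0.4, -4.7]
width: 14.1
```

carry_out(rows=[[[0,0,0],[0,0,0],1]])

```text
t: 8.95
ee_pos: [576.9, 105.0, 93.8]
orientation: [-1.059, 2.957, -0.0]
ft_force: [-0.0, -0.3, -2.9]
width: 14.0
```

carry_out(rows=[[[0,0,0.002],[0,0,0],1],[[0,0,0.002],[0,0,0],1],[[0,0,0.002],[0,0,0],1],[[0,0,0],[0,0,0],1]])

```text
t: 9.28
ee_pos: [576.5, 104.9, 87.2]
orientation: [1.059, -2.957, -0.0]
ft_force: [0.3, 1.0, -2.9]
width: 14.0
```

carry_out(rows=[[[0,0,0.001],[0,0,0],1],[[0,0,0.001],[0,0,0],1],[[0,0,0],[0,0,0],1]])

```text
t: 9.53
ee_pos: [576.8, 105.0, 85.5]
orientation: [-1.059, 2.958, -0.0]
ft_force: [-0.2, -0.5, -4.2]
width: 14.1
```

carry_out(rows=[[[0,0,0.001],[0,0,0],1],[[0,0,0],[0,0,0],1]])

```text
t: 9.7
ee_pos: [576.9, 104.9, 84.7]
orientation: [-1.059, 2.957, -0.0]
ft_force: [0.7, -0.8, -3.9]
width: 13.8
```

carry_out(rows=[[[0,0,0.001],[0,0,0],1],[[0,0,0],[0,0,0],1]])

```text
t: 9.87
ee_pos: [576.9, 104.8, 83.8]
orientation: [-1.059, 2.957, -0.0]
ft_force: [0.5, -1.3, -2.3]
width: 14.2
```

carry_out(rows=[[[0,0,0.001],[0,0,0],1],[[0,0,0],[0,0,0],1],[[0,0,0],[0,0,0],1]])

```text
t: 10.12
ee_pos: [577.0, 104.9, 83.1]
orientation: [-1.059, 2.957, -0.0]
ft_force: [-1.2, -2.6, 3.1]
width: 13.5
```

carry_out(rows=[[[0,0,0.001],[0,0,0],1],[[0,0,0],[0,0,0],1],[[0,0,0],[0,0,0],1]])

```text
t: 10.37
ee_pos: [577.0, 104.9, 82.2]
orientation: [-1.059, 2.957, -0.0]
ft_force: [-1.9, -2.6, 5.0]
width: 14.0
```

carry_out(rows=[[[0,0,0.001],[0,0,0],1],[[0,0,0],[0,0,0],1],[[0,0,0],[0,0,0],1]])

```text
t: 10.62
ee_pos: [577.0, 104.9, 81.4]
orientation: [-1.059, 2.957, -0.0]
ft_force: [-2.2, -3.5, 9.0]
width: 13.4
```

carry_out(rows=[[[0.0005,-0.0001,0.0005],[0,0,0],1],[[0,0,0],[0,0,0],1],[[0,0,0],[0,0,0],1]])

```text
t: 10.87
ee_pos: [577.0, 104.8, 81.2]
orientation: [-1.058, 2.956, -0.0]
ft_force: [-2.4, -1.6, 9.5]
width: 13.6
```

carry_out(rows=[[[0.0003,-0.0001,0.0005],[0,0,0],1],[[0,0,0],[0,0,0],1],[[0,0,0],[0,0,0],1]])

```text
t: 11.12
ee_pos: [577.0, 104.8, 80.8]
orientation: [-1.058, 2.956, 0.0]
ft_force: [-2.6, 0.0, 10.7]
width: 14.1
```

```bash
python3 look.py w6; python3 -c "
import cv2;from workcell import imaging
im=imaging.get_image('scene')[:,:,::-1];cv2.imwrite('pics/s6.png',cv2.resize(im[130:230,240:400],None,fx=4,fy=4,interpolation=2))"
```

```text
11.1167 [577.00330276 104.76461172  80.83823612] [-1.05826948e+00  2.95598646e+00  1.61388604e-04] [ 1.59e-01  5.60e-01  1.80e+00  1.00e-03  7.79e-01 -2.10e+00] [-2.630e+00  1.000e-02  1.071e+01] 14.056253370343985
psi 129.39561166523572 tilt [ 1.73612582e-03  7.30742823e-04 -9.99998226e-01]
```

View pics/w6.png

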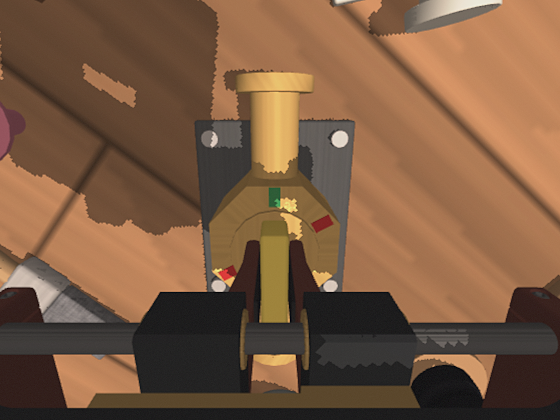

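View pics/s6.png

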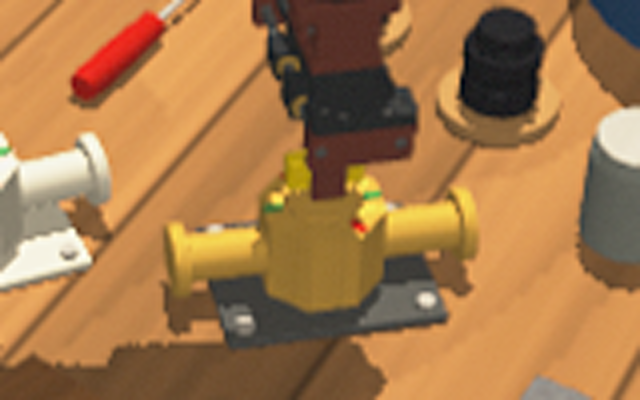

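carry_out(rows=[[[0,0,0.0006],[0,0,0],1],[[0,0,0.0006],[0,0,0],1],[[0,0,0],[0,0,0],1],[[0,0,0],[0,0,0],1]])

```text
t: 11.55
ee_pos: [577.0, 104.8, 79.9]
orientation: [-1.058, 2.956, 0.0]
ft_force: [-2.8, -1.2, 12.8]
width: 14.0
```

carry_out(rows=[[[0,0,0.0004],[0,0,0],1],[[0,0,0],[0,0,0],1],[[0,0,0],[0,0,0],1]])

```text
t: 11.8
ee_pos: [577.0, 104.8, 79.6]
orientation: [-1.058, 2.956, 0.0]
ft_force: [-3.2, -0.6, 13.8]
width: 13.7
```

carry_out(rows=[[[0,0,0.0006],[0,0,0],1],[[0,0,0],[0,0,0],1],[[0,0,0],[0,0,0],1]])

```text
t: 12.05
ee_pos: [577.0, 104.8, 79.2]
orientation: [-1.058, 2.956, 0.0]
ft_force: [-3.7, -0.1, 14.5]
width: 13.7
```

carry_out(rows=[[[0,0,0.0002],[0,0,0.03],1],[[0,0,0.0002],[0,0,0.03],1],[[0,0,0],[0,0,0.03],1]])

```text
t: 12.3
ee_pos: [577.0, 104.8, 78.7]
orientation: [-0.923, 3.001, 0.0]
ft_force: [-3.3, -1.2, 13.6]
width: 14.2
```

```bash
python3 -c "
from h import *
T,o=tool();print(o['ft_force'],o['moment'],np.degrees(np.arctan2(T[1,1],T[0,1])))"
```

```text
[-3.26282303 -1.20178922 13.6237892 ] [-0.11891045  0.68158821  0.1920293 ] 124.18281303735598
```

carry_out(rows=[[[0,0,0.0005],[0,0,0.03],1],[[0,0,0.0005],[0,0,0.03],1],[[0,0,0.0003],[0,0,0.03],1]])

```text
t: 12.55
ee_pos: [577.1, 104.8, 77.6]
orientation: [-0.787, 3.039, 0.0]
ft_force: [-4.9, -0.2, 17.4]
width: 13.8
```

carry_out(rows=[[[0,0,0.0004],[0,0,0.03],1],[[0,0,0.0003],[0,0,0.03],1],[[0,0,0.0003],[0,0,0.03],1]])

```text
t: 12.8
ee_pos: [577.1, 104.9, 76.8]
orientation: [-0.649, 3.072, 0.0]
ft_force: [-5.0, -1.1, 19.6]
width: 13.9
```

carry_out(rows=[[[0.0002,0,0],[0,0,0.04],1],[[0.0002,0,0],[0,0,0.04],1],[[0.0002,0,0],[0,0,0.04],1]])

```text
t: 13.05
ee_pos: [577.0, 104.8, 76.9]
orientation: [-0.463, 3.104, 0.001]
ft_force: [-2.9, 0.3, 17.2]
width: 13.8
```

carry_out(rows=[[[0.0002,0,0],[0,0,0.04],1],[[0,0,0],[0,0,0.04],1],[[0,0,0],[0,0,0.04],1]])

```text
t: 13.3
ee_pos: [577.0, 104.8, 76.9]
orientation: [-0.276, 3.126, 0.001]
ft_force: [-3.4, 0.8, 15.4]
width: 13.7
```

```bash
python3 -c "
from h import *
T,o=tool();print(o['ft_force'],o['moment'],np.degrees(np.arctan2(T[1,1],T[0,1])),T[:3,2])"
```

```text
[-3.43560906  0.83597267 15.37169036] [0.10313376 0.53405752 0.24814816] 100.10257418040449 [ 0.00346508  0.00103553 -0.99999346]
```

carry_out(rows=[[[0.0001,0,0.0002],[0,0,0.04],1],[[0.0001,0,0.0002],[0,0,0.04],1],[[0,0,0.0002],[0,0,0.04],1]])

```text
t: 13.55
ee_pos: [577.0, 104.8, 76.3]
orientation: [-0.088, 3.136, 0.002]
ft_force: [-1.5, 1.4, 17.4]
width: 13.4
```

carry_out(rows=[[[0.0001,0,0.0001],[0,0,0.04],1],[[0.0001,0,0.0001],[0,0,0.04],1],[[0,0,0.0001],[0,0,0.04],1]])

```text
t: 13.8
ee_pos: [577.1, 104.8, 76.1]
orientation: [0.1, 3.136, 0.002]
ft_force: [-2.1, 0.2, 16.2]
width: 13.9
```

```bash
python3 -c "
from h import *
T,o=tool();print(o['ft_force'],o['moment'],np.degrees(np.arctan2(T[1,1],T[0,1])),T[:3,2])"
```

```text
[-2.11827339  0.17924453 16.23170061] [0.08316578 0.49201208 0.40903193] 86.36416824608482 [ 0.00436727  0.00111241 -0.99998984]
```

carry_out(rows=[[[0.0001,0,0.0002],[0,0,0.05],1],[[0,0,0.0001],[0,0,0.05],1],[[0,0,0.0001],[0,0,0.05],1]])

```text
t: 14.05
ee_pos: [577.0, 104.9, 75.8]
orientation: [0.335, 3.119, 0.002]
ft_force: [-2.0, 0.7, 17.4]
width: 13.8
```

carry_out(rows=[[[0,0,0.0001],[0,0,0.05],1],[[0,0,0.0001],[0,0,0.05],1],[[0,0,0],[0,0,0.048],1],[[0,0,0],[0,0,0],1],[[0,0,0],[0,0,0],1]])

```text
t: 14.47
ee_pos: [577.1, 104.9, 75.7]
orientation: [0.563, 3.087, 0.003]
ft_force: [-1.8, 0.1, 18.5]
width: 13.5
```

```bash
python3 -c "
from h import *
T,o=tool();print(o['ft_force'],o['moment'],np.degrees(np.arctan2(T[1,1],T[0,1])),T[:3,2])";python3 look.py w7
```

```text
[-1.82581627  0.07547391 18.49148986] [-0.03922769  0.64583792 -0.0646753 ] 69.33951334864405 [ 0.00442564  0.00134347 -0.9999893 ]
14.4667 [577.05791237 104.88224573  75.71411057] [0.56262531 3.08661957 0.00331839] [ 1.590e-01  5.680e-01  1.803e+00  1.000e-03  7.660e-01 -1.052e+00] [-1.83  0.08 18.49] 13.541480525250986
psi 69.33951334864405 tilt [ 0.00442564  0.00134347 -0.9999893 ]
```

View pics/w7.png

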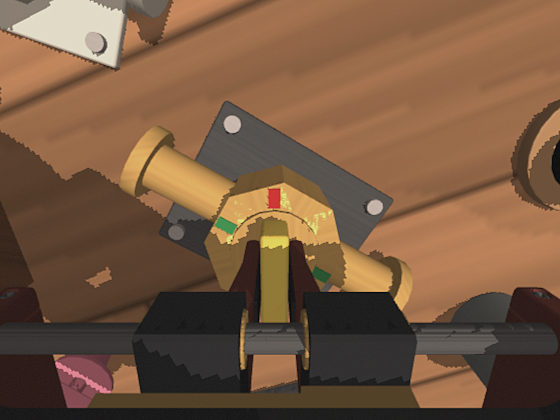

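Bar in line with the red mark (274,198). Now ease the push off slowly, still holding, and read the height at rest (home should give TCP ≈ 79.7).

carry_out(rows=[[[0,0,-0.001],[0,0,0],1],[[0,0,-0.001],[0,0,0],1],[[0,0,-0.001],[0,0,0],1],[[0,0,0],[0,0,0],1],[[0,0,0],[0,0,0],1]])

```text
t: 14.93
ee_pos: [577.0, 104.9, 77.9]
orientation: [0.562, 3.087, 0.003]
ft_force: [1.3, 0.6, 10.6]
width: 13.6
```

carry_out(rows=[[[0,0,-0.001],[0,0,0],1],[[0,0,0],[0,0,0],1],[[0,0,0],[0,0,0],1]])

```text
t: 15.18
ee_pos: [576.9, 104.9, 78.6]
orientation: [0.562, 3.087, 0.003]
ft_force: [1.2, 1.0, 5.9]
width: 13.6
```

carry_out(rows=[[[0,0,-0.0005],[0,0,0],1],[[0,0,0],[0,0,0],1],[[0,0,0],[0,0,0],1]])

```text
t: 15.43
ee_pos: [576.9, 104.9, 78.9]
orientation: [0.562, 3.087, 0.003]
ft_force: [2.6, 2.1, 5.4]
width: 13.7
```

The rest height (TCP + spring sink) levelled off at about 80.0 over the last 17° of turning under about 20 N. That fits a hard stop, the collar down. Ease off and let go.

carry_out(rows=[[[0,0,-0.001],[0,0,0],1],[[0,0,0],[0,0,0],1],[[0,0,0],[0,0,0],1]])

```text
t: 15.68
ee_pos: [576.8, 104.8, 79.6]
orientation: [0.562, 3.087, 0.003]
ft_force: [5.1, 2.9, 3.4]
width: 13.6
```

```bash
python3 -c "
from h import *
T,o=tool();print(o['ee_pos'],o['ft_force'],o['moment'],np.degrees(np.arctan2(T[1,1],T[0,1])),T[:3,2])"
```

```text
[576.83529167 104.81235441  79.57149975] [5.08946929 2.90591208 3.42827304] [ 0.56052654 -0.65760298  0.02708945] 69.34803728948194 [ 0.00394     0.00127825 -0.99999142]
```

carry_out(rows=[[[-0.0005,0.0004,-0.0004],[0,0,0],1],[[0,0,0],[0,0,0],1],[[0,0,0],[0,0,0],1]])

```text
t: 15.93
ee_pos: [576.8, 104.8, 79.6]
orientation: [0.563, 3.088, 0.002]
ft_force: [4.8, 2.7, 2.2]
width: 13.7
```

carry_out(rows=[[[0,0,0],[0,0,0],0.8],[[0,0,0],[0,0,0],0.5],[[0,0,0],[0,0,0],0.5],[[0,0,0],[0,0,0],0.5],[[0,0,0],[0,0,0],0.5],[[0,0,0],[0,0,0],0.5]])

```text
t: 16.43
ee_pos: [575.2, 104.1, 78.9]
orientation: [-0.563, -3.09, 0.0]
ft_force: [-0.3, -0.5, -0.1]
width: 43.2
```

```bash
python3 look.py w8
```

```text
16.4333 [575.23689258 104.091094    78.9472887 ] [-5.62933501e-01 -3.08999510e+00  4.16129502e-04] [ 0.159  0.562  1.803 -0.     0.777 -1.052] [-0.28 -0.48 -0.13] 43.207754614113966
psi 69.35024753295875 tilt [-7.74160964e-04 -1.28303677e-04 -9.99999692e-01]
```

View pics/w8.png

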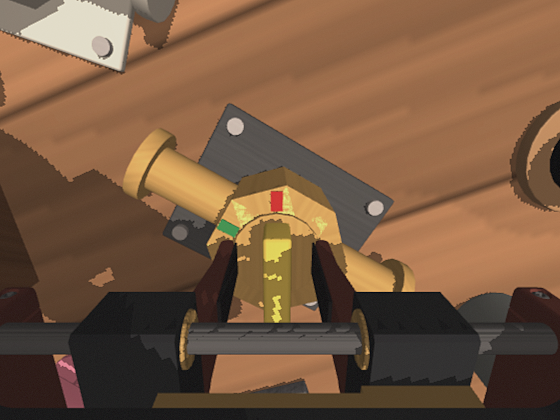

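Released; bar at (277,265) in line with red mark (277,202). I retreat upward.

carry_out(rows=[[[0,0,-0.005],[0,0,0],0.2],[[0,0,-0.015],[0,0,0],0.2],[[0,0,-0.02],[0,0,0],0.2],[[0,0,-0.02],[0,0,0],0.2],[[-0.02,0,0],[0,0,0],0.2],[[-0.03,0,0],[0,0,0],0.2],[[-0.03,0,0],[0,0,0],0.2],[[-0.02,0,0],[0,0,0],0.2],[[0,0,0],[0,0,0],0.2],[[0,0,0],[0,0,0],0.2],[[0,0,0],[0,0,0],0.2]])

```text
t: 17.4
ee_pos: [668.0, 69.1, 138.9]
orientation: [-0.563, -3.089, 0.0]
ft_force: [0.2, 0.4, -0.7]
width: 70.2
```

```bash
python3 look.py w9; python3 -c "
import cv2;from workcell import imaging
im=imaging.get_image('scene')[:,:,::-1];cv2.imwrite('pics/s9f.png',im);cv2.imwrite('pics/s9.png',cv2.resize(im[130:230,240:400],None,fx=4,fy=4,interpolation=2))
im=cv2.imread('pics/w9.png');cv2.imwrite('pics/w9c.png',cv2.resize(im[40:240,180:380],None,fx=3,fy=3,interpolation=2))"
```

```text
17.4 [667.99779874  69.06732102 138.89487661] [-5.62753743e-01 -3.08923602e+00  4.67723836e-04] [ 0.085  0.586  1.572  0.     0.985 -1.125] [ 0.16  0.36 -0.66] 70.23381154930297
psi 69.3517520085344 tilt [-1.54644809e-03 -2.10983098e-05 -9.99998804e-01]
```

View pics/w9c.png

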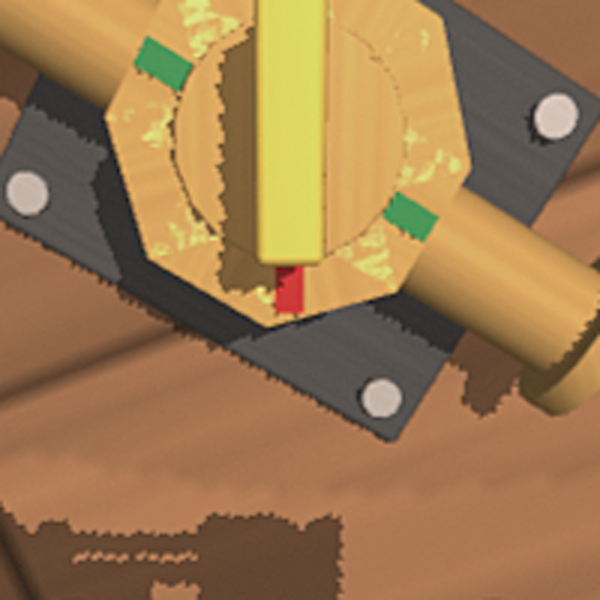

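View pics/s9.png

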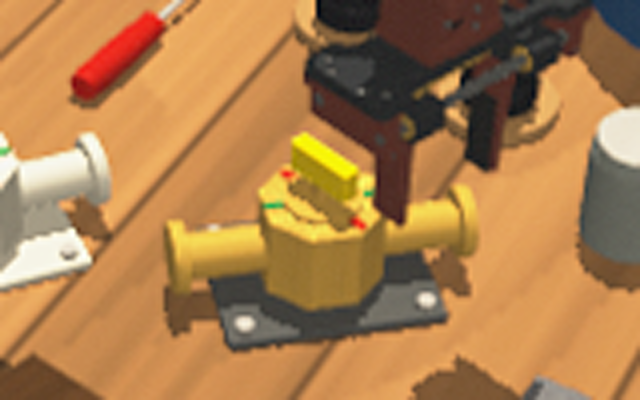

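The picture shows the plug upright, with its bar centred on the red mark (290 px against bar 258–326 in the crop). To check that it is home, I touch the bar top lightly with shut fingers; home puts it at z = 108.

carry_out(rows=[[[0.025,0,0],[0,0,0],1],[[0.025,0,0],[0,0,0],1],[[0.025,0,0],[0,0,0],1],[[0.025,0,0],[0,0,0],1],[[0,0,0.01],[0,0,0],1],[[0,0,0.008],[0,0,0],1],[[0,0,0.005],[0,0,0],1],[[0,0,0],[0,0,0],1],[[0,0,0],[0,0,0],1],[[0,0,0],[0,0,0],1],[[0,0,0],[0,0,0],1],[[0,0,0],[0,0,0],1]])

```text
t: 18.5
ee_pos: [576.1, 104.0, 116.3]
orientation: [0.563, 3.09, 0.0]
ft_force: [-0.0, 0.1, 0.4]
width: 0.3
```

carry_out(rows=[[[0,0,0.003],[0,0,0],1],[[0,0,0],[0,0,0],1],[[0,0,0],[0,0,0],1]])

```text
t: 18.75
ee_pos: [575.5, 104.1, 113.0]
orientation: [-0.563, -3.09, 0.0]
ft_force: [-0.5, -0.9, -0.3]
width: 0.4
```

carry_out(rows=[[[0,0,0.002],[0,0,0],1],[[0,0,0],[0,0,0],1],[[0,0,0],[0,0,0],1]])

```text
t: 19.0
ee_pos: [575.5, 104.2, 111.1]
orientation: [-0.563, -3.091, 0.0]
ft_force: [0.8, 0.2, 0.1]
width: 0.7
```

carry_out(rows=[[[0,0,0.002],[0,0,0],1],[[0,0,0],[0,0,0],1],[[0,0,0],[0,0,0],1]])

```text
t: 19.25
ee_pos: [575.5, 104.2, 109.1]
orientation: [-0.563, -3.091, 0.0]
ft_force: [-0.6, 0.4, -0.0]
width: 0.2
```

carry_out(rows=[[[0,0,0.001],[0,0,0],1],[[0,0,0],[0,0,0],1],[[0,0,0],[0,0,0],1]])

```text
t: 19.5
ee_pos: [575.7, 104.2, 108.4]
orientation: [0.563, 3.09, 0.0]
ft_force: [-0.1, -0.2, 1.7]
width: 0.4
```

carry_out(rows=[[[0,0,0.001],[0,0,0],1],[[0,0,0],[0,0,0],1],[[0,0,0],[0,0,0],1]])

```text
t: 19.75
ee_pos: [575.8, 104.3, 107.6]
orientation: [0.563, 3.09, 0.0]
ft_force: [-1.3, 0.2, 4.9]
width: 0.5
```

carry_out(rows=[[[0,0,0.001],[0,0,0],1],[[0,0,0],[0,0,0],1],[[0,0,0],[0,0,0],1]])

```text
t: 20.0
ee_pos: [575.8, 104.2, 106.9]
orientation: [0.563, 3.09, 0.0]
ft_force: [-1.4, 0.3, 8.2]
width: 0.4
```

carry_out(rows=[[[0,0,-0.01],[0,0,0],1],[[0,0,-0.015],[0,0,0],1],[[-0.0024,-0.028,0],[0,0,0],1],[[-0.0024,-0.028,0],[0,0,0],1],[[-0.0024,-0.028,0],[0,0,0],1],[[-0.0024,-0.028,0],[0,0,0],1],[[0,0,0.035],[0,0,0],1],[[0,0,0.035],[0,0,0],1],[[0,0,0.03],[0,0,0],1],[[0,0,0.02],[0,0,0],1],[[0,0,0.005],[0,0,0],1],[[0,0,0],[0,0,0],1]])

```text
t: 21.0
ee_pos: [544.1, -4.0, 5.1]
orientation: [-0.562, -3.088, 0.001]
ft_force: [-0.8, -0.0, -0.0]
width: 0.4
```

carry_out(rows=[[[0,0,0],[0,0,0],1],[[0,0,0],[0,0,0],1]])

```text
t: 21.17
ee_pos: [546.3, -3.9, 7.6]
orientation: [0.562, 3.088, 0.001]
ft_force: [0.5, -0.4, 0.8]
width: 0.5
```

carry_out(rows=[[[0,0,0.003],[0,0,0],1],[[0,0,0.002],[0,0,0],1],[[0,0,0],[0,0,0],1],[[0,0,0],[0,0,0],1]])

```text
t: 21.5
ee_pos: [545.2, -4.0, 1.5]
orientation: [0.563, 3.09, 0.0]
ft_force: [0.4, 0.9, -0.4]
width: 0.4
```

carry_out(rows=[[[0,0,0.001],[0,0,0],1],[[0,0,0],[0,0,0],1],[[0,0,0],[0,0,0],1]])

```text
t: 21.75
ee_pos: [545.3, -4.0, 0.4]
orientation: [0.563, 3.09, 0.0]
ft_force: [-0.6, -0.3, 3.1]
width: 0.2
```

carry_out(rows=[[[0,0,0.001],[0,0,0],1],[[0,0,0],[0,0,0],1],[[0,0,0],[0,0,0],1]])

```text
t: 22.0
ee_pos: [545.4, -4.0, 0.3]
orientation: [0.563, 3.09, 0.0]
ft_force: [-3.9, -0.1, 14.8]
width: 0.5
```

carry_out(rows=[[[0,0,-0.03],[0,0,0],1],[[0,0,-0.035],[0,0,0],1],[[0,0,-0.035],[0,0,0],1],[[0,0,-0.025],[0,0,0],1],[[-0.0087,0.0283,0],[0,0,0],1],[[-0.0087,0.0283,0],[0,0,0],1],[[-0.0087,0.0283,0],[0,0,0],1],[[-0.0087,0.0283,0],[0,0,0],1],[[0,0,0],[0,0,0],1],[[0,0,0],[0,0,0],1],[[0,0,0],[0,0,0],1]])

```text
t: 22.92
ee_pos: [616.5, 89.3, 123.6]
orientation: [-0.562, -3.089, 0.001]
ft_force: [-0.4, -0.0, 0.0]
width: 0.2
```

```bash
python3 - <<'E'
from h import *
T,o=tool();print(o['ee_pos'],(np.linalg.inv(T)@np.array([576.7,105,70,1])).round(1))
E
```

```text
[616.50748386  89.31153979 123.5595813 ] [42.7  0.7 53.6  1. ]
```

carry_out(rows=[[[-0.001,0,0.015],[0,0,0],1],[[0,0,0.015],[0,0,0],1],[[0,0,0.012],[0,0,0],1],[[0,0,0.006],[0,0,0],1],[[0,0,0],[0,0,0],1],[[0,0,0],[0,0,0],1],[[0,0,0],[0,0,0],1]])

```text
t: 23.5
ee_pos: [618.8, 89.1, 76.8]
orientation: [0.563, 3.09, 0.0]
ft_force: [-0.6, -0.3, -0.6]
width: 0.5
```

carry_out(rows=[[[0,0,0.003],[0,0,0],1],[[0,0,0],[0,0,0],1],[[0,0,0],[0,0,0],1]])

```text
t: 23.75
ee_pos: [618.6, 89.4, 73.4]
orientation: [0.563, 3.09, 0.0]
ft_force: [-0.6, -0.4, -0.7]
width: 0.3
```

carry_out(rows=[[[0.001,0,0.002],[0,0,0],1],[[0,0,0],[0,0,0],1],[[0,0,0],[0,0,0],1]])

```text
t: 24.0
ee_pos: [617.4, 89.7, 71.1]
orientation: [-0.563, -3.091, 0.0]
ft_force: [0.5, -0.8, -0.0]
width: 0.3
```

carry_out(rows=[[[0,0,0.001],[0,0,0],1],[[0,0,0],[0,0,0],1],[[0,0,0],[0,0,0],1]])

```text
t: 24.25
ee_pos: [617.7, 89.8, 70.4]
orientation: [0.563, 3.091, 0.0]
ft_force: [-0.6, 1.2, 2.8]
width: 0.4
```

carry_out(rows=[[[0,0,0.001],[0,0,0],1],[[0,0,0],[0,0,0],1],[[0,0,0],[0,0,0],1]])

```text
t: 24.5
ee_pos: [617.7, 89.7, 69.6]
orientation: [0.563, 3.09, 0.0]
ft_force: [-2.5, -0.1, 5.0]
width: 0.4
```

carry_out(rows=[[[0,0,0.001],[0,0,0],1],[[0,0,0],[0,0,0],1],[[0,0,0],[0,0,0],1]])

```text
t: 24.75
ee_pos: [617.7, 89.7, 68.9]
orientation: [0.563, 3.09, 0.0]
ft_force: [-2.2, -0.8, 7.2]
width: 0.5
```

The face of the cock touches at 70.6 on the same scale on which the bar top read 108.6. The difference is 38.0 mm, so the collar is down. Retreat and take a last look.

carry_out(rows=[[[-0.001,0,-0.01],[0,0,0],0.5],[[-0.005,0,-0.02],[0,0,0],0.5],[[-0.01,0,-0.03],[0,0,0],0],[[-0.02,0,-0.035],[0,0,0],0],[[-0.03,0,-0.03],[0,0,0],0],[[-0.03,0,0],[0,0,0],0],[[0,0,0],[0,0,0],0],[[0,0,0],[0,0,0],0],[[0,0,0],[0,0,0],0],[[0,0,0],[0,0,0],0]])

```text
t: 25.58
ee_pos: [705.3, 56.4, 191.6]
orientation: [-0.562, -3.088, 0.001]
ft_force: [-0.4, -0.1, -0.2]
width: 63.7
```

```bash
python3 look.py w10; python3 -c "
import cv2;from workcell import imaging
cv2.imwrite('pics/s10.png',imaging.get_image('scene')[:,:,::-1])"
```

```text
25.5833 [705.27133465  56.35935441 191.58473223] [-5.61891225e-01 -3.08821747e+00  8.83272260e-04] [ 0.063  0.577  1.45   0.     1.117 -1.148] [-0.44 -0.09 -0.24] 63.74744376064972
psi 69.3761175118771 tilt [-2.73164864e-03 -7.50114991e-05 -9.99996266e-01]
```

View pics/w10.png

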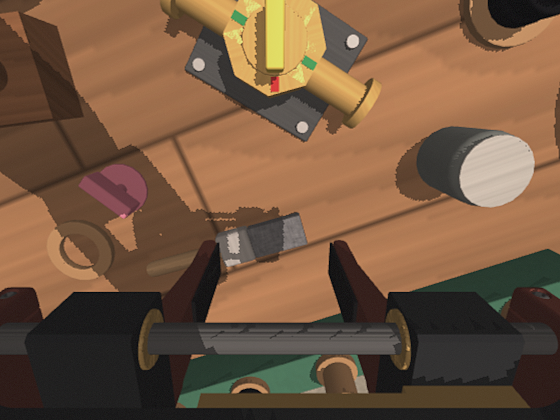

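View pics/s10.png

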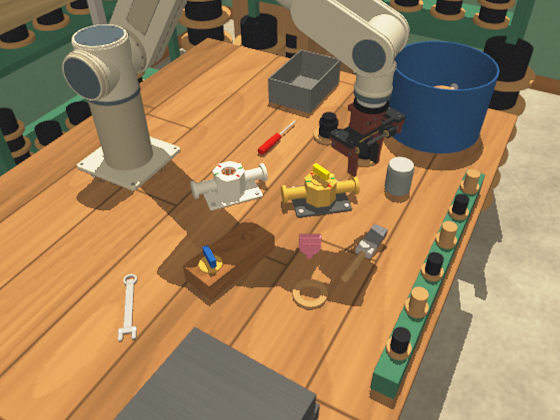

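The plug stands in the cock at (320,178) with its bar on the red marks. The blue plug at (208,258) and all the other things are where they were, and the arm is clear.

```bash
python3 -c "
from workcell import close_job
print(close_job())"
```

```text
the job is handed in; nothing more can be done
None
```

The plug is refitted and the job is handed in at about 26 s of the 61 s allowed. I lifted the yellow-handled plug from the block and set it in the bore in line with the green marks. I then turned it 60° clockwise to the red marks under a push of about 16–23 N, and let go.

**Last checks:**
- **Angle:** the bar lies on the red marks in the wrist view. The measured tool angle agreed with the red line to about 0.1°.
- **Seating:** touched with shut fingers, the bar top read 108.6 mm and the cock's face 70.6 mm. The difference is 38.0 mm (about ±0.2), which is the value for a collar fully down.
- **Disagreement:** the earlier estimate from the grip height alone left 0.3–0.4 mm open. Most of that was a reading offset of about 0.4 mm, which a touch on the table showed.
- **Force:** the wrist reading peaked at 19.6 N, about 23 N on the cock with the plug's weight. That is inside the 25 N limit but slightly above the 16–22 N range.
- **Surroundings:** in the last pictures, the blue-handled plug and the other things are where they were, and the robot touches nothing.

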